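# Clamp, mark and release a lens blank on the marking stand

### The arm

A 7-joint arm with a two-finger parallel gripper is mounted at the origin on the work surface. World frame = base frame: x ahead of the robot, y to its left, z up, the work surface at z = 0. Lengths are in mm, angles in rad, forces in N, time in s.
With the tool pointing down it reaches from about 400 to 900 mm from the base axis. Payload 5.6 kg.
Tool frame: the origin (TCP) lies midway between the tips of the shut fingers; the grasp point (between the pads) lies 19 mm behind it; z points along the fingers, y is the line along which they close (so a half turn about z gives the same grasp; the last joint's range is limited). The gripper opens to 92 mm and grips with 3 to 60 N. Pads are 20 mm wide; open, the fingers measure 128 mm over their backs; the gripper's body (75 mm by 189 mm) begins 69 mm behind the grasp point.
Start: joints at [-1.27, 0.468, -0.012, 1.603, 0.006, 1.071, -0.056], TCP at [219.135, 611.955, 214.592] pointing down, gripper open.
Joint ranges: [-2.53, 2.53], [-0.31, 2.02], [-1.57, 1.55], [0.28, 2.44], [-1.29, 4.43], [0.15, 1.84], [-2.92, 2.92]. Speed limits (rad/s): [2.57, 2.57, 3.14, 3.14, 3.14, 3.14, 3.14].

### API

Orientations are given as a rotation vector (axis times angle).
In Python, from cell import robot, grip, kin, viewer gives the robot as it stands. Calls block until the motion is done:
- robot.movep(position, orientation): joint-space move of the TCP to a pose.
- robot.servo_line(position, feed=150, rotation=None): straight line of the TCP; rotation=None keeps the orientation; feed is the mean speed in mm/s.
- robot.goto_joints(angles): joint-space move.
- grip(opening, newtons=None): opening from 0.0 (shut) to 1.0 (fully open); newtons is the grip in N (None keeps the last); returns when the fingers have stopped.
- robot.hold(seconds).
- kin.ik(position, orientation): joint angles nearest the present ones, or None.
- robot.observe(): the state.
- viewer.read_camera(name): name is "side" or "top"; returns the picture (400x640x3 uint8, red, green, blue); there is no depth.
- viewer.camera_info(name): a dict with "camera_matrix" (3x3 intrinsics, pixels), "R" (3x3) and "t" (3): a world point X has camera coordinates R X + t. Camera axes: x right, y down, z forward; pixel columns grow to the right and rows downward; lengths in mm; the calibration is good to about 2 mm. A picture is of the moment at which its call begins. camera_info takes no time and is no camera call.
A pose or a line that the arm cannot do raises robot.IKError and nothing moves.
- robot.job_done(): hands the job in; it is judged then, once.
Trained networks look in the newest picture that a camera, given by its name, has taken for a name from the list of things; names that differ only in an ending like _2 or _b are one class to them, and where a whole thing is asked for, a point or a joint stands for the part that bears it (a point fixed in the world has none). Each returns a list of dicts, best first, with "confidence" (0 to 1); they miss things now and then, are a little off and sometimes report something else, mostly with a low value. They report only what shows in the picture. A call takes as long as a camera call. They do not tell look-alikes from the thing itself.
- viewer.silhouettes(name, camera): "mask" (400x640 bool, what is visible of it).
- viewer.pinpoint(name, camera): "at" ([x, y, z] in mm, in the coordinates of the camera as it stood for that picture, good to about 4 mm: a listed point, or the origin of a listed thing).
The state is a dict: "t": time; "joints": joint angles; "joint_velocities": joint speeds; "joint_torque": joint torques, N m; "tcp_pos": TCP position; "tcp_rot": TCP orientation; "contact_force": force on the tool from outside, world axes, zero at the start; "wrist_torque": the same for the moment, N m; "grip_width": opening from 0.0 (shut) to 1.0 (fully open); "grip_force": force on a finger pad.
Only numpy, scipy, OpenCV 4.12 (cv2) and the standard library are available. Lean on these libraries where they do the work, as an engineer would, in place of code of your own. Each camera call takes 0.05 s, during which the arm holds its last target. There are 200 camera calls.

### The job

Dot the tinted lens blank on the marking stand: press the thumb plate of the spring clip just far enough to raise its toe, swing the raised toe over the lens edge until the clip points at the middle of the lens, and let it down gently so that it holds the lens. Then push the marker's knob down until its pins bear firmly but not hard on the lens for a moment and let it rise, press the thumb plate again and swing the clip, toe raised, right clear of the lens. The toe must not scrape over the rim, the lens must stay where it lies, nothing may be forced, and the other things are left alone.

Things in the scene. Friction and masses are not known exactly. Their poses are not given: they have to be found in the camera images.
- stand: Lens marking stand: white base 190 x 250 mm, black stage 168 mm square, its top 30 mm above the table. Origin on the table under the middle of the lens; +x points to its back, +y to its left, z up. The white column (60 x 45 mm) stands 118 mm right of the lens (-y). From the column an arm, 36 mm wide and 87 to 113 mm above the table, reaches over the lens and carries the marker.
- lens_rest (a point): Centre of the top of the black rubber lens rest (62 mm disc, 3 mm high) on the stage, 33 mm above the table; the lens lies on it, against two steel stop pins (8 mm thick, 11 mm high) at its right and front.
- lens_centre (a point): Middle, half-way up, of the loose brown-tinted lens blank on the stand: round, 65 mm across, 6 mm thick at the edge, 8 mm in the middle, about 32 g.
- clip_foot: Steel spring clip on the left front of the stage, with all its parts. Origin on the axis of its pivot screw, at the top of the stage, 76 mm from the middle of the lens; fixed to the stage, x points level at the middle of the lens, z up. A rocking leaf: the toe is 50 mm from the screw; opposite is the thumb plate, 42 mm wide, 34 long, sides turned up 9 mm (38 apart inside).
- clip_pivot (a point): Pivot screw axis at the stage top. A half-round rib crosses the thumb plate 42 mm from this axis: press it straight down with shut fingers. The plate is on a threaded stud, set by hand: the crest at rest is 28 to 43 mm above this point, so feel for it. It gives at 1.9 N, then 1 N per mm; from 8 N the toe is clear of the lens; 7 mm down (9.2 N) is a hard stop; over 18 N would bend it.
- clip_swing (a joint): Swing of the clip, rad. 0: the toe points at the middle of the lens, 8 mm inside the rim, where it should hold (with 6 N). Grows anticlockwise from above: screw to toe is clip_foot's x axis turned by this about z, the rib lies opposite. From 0.25 to 0.45 the toe is at the rim; beyond 0.75 right clear. Stops at -0.25 and 1.6. Stiff: takes 1.2 N at the rib and stays where left.
- marker_head: The marker: grey sleeve (38 mm) at the end of the arm over the middle of the lens, with its sprung plunger and a row of three steel pins below. Origin on the table under the middle of the lens, axes as the stand's.
- marker_knob (a point): Centre of the flat top of the plunger's round black knob (36 mm across, 30 mm flat), 158 mm above the table at rest, over the middle of the lens. It takes 2.5 N to start and 4 N after 14 mm, where the pins meet the lens; they are sprung too (1.5 N, then 1.2 N per mm, 8 mm at most). 10 to 11 N in all marks well; over 15 N on the lens harms it. The plunger rises by itself.
- spare_lens_centre (a point): Middle of a second, like lens blank lying on the table to the right of the stand; not needed.
- ink_bottle: Small white ink bottle, 28 mm across, 55 mm high, on the table behind the stand; origin under its centre.
- spray: White lens spray bottle, 38 mm across, 115 mm high; origin under its centre.
- driver: Screwdriver, 150 mm long, lying on the table at the left; origin under its middle.
- spec_case: Closed dark spectacle case, 66 x 160 x 36 mm, at the right; origin under its centre.
- pd_rule: Flat aluminium rule, 28 x 170 x 3 mm, on the table left of the stand; origin under its centre.
- job_tray: Open grey job tray, 150 x 220 x 35 mm, at the right front; origin under its centre.
Not all that is in view belongs to the job. Leave any green look-alike of the part that bears lens_centre alone.

How it is judged:
By the outcome, as a careful person would: the job done as asked, in the order asked, and still so for the second after the job is handed in, with the robot touching nothing.
It also fails if it takes over 72 s, if anything falls off the work surface, if the arm or the gripper's body presses on something with over 40 N, if the wrist force passes 120 N, or if a joint passes its speed limit or range.

## Working session

There is one attempt and no reset: what is moved stays moved. The work goes in short steps, each a Python script; the robot and the scene stay as the last script left them, time stands still between calls to the robot, and variables do not carry over. Pictures are saved under pics/ and viewed, at most 12 in all, crops included, and the job is handed in when it is done.

```bash
mkdir -p pics; ls; cat > h.py <<'E'
import numpy as np, cv2
from cell import robot, grip, kin, viewer
def snap(c,fn=None):
    p=viewer.read_camera(c)
    if fn: cv2.imwrite('pics/'+fn,cv2.cvtColor(p,cv2.COLOR_RGB2BGR))
    return p
def world(c,at):
    i=viewer.camera_info(c); return np.array(i['R']).T@(np.array(at)-np.array(i['t']))
def proj(c,X):
    i=viewer.camera_info(c); q=np.array(i['camera_matrix'])@(np.array(i['R'])@np.array(X)+np.array(i['t'])); return q[:2]/q[2]
E
python3 - <<'E'
from h import *
np.set_printoptions(precision=1,suppress=True)
for c in ('top','side'):
    snap(c,c+'0.png')
    for n in ('stand','lens_rest','lens_centre','clip_foot','clip_pivot','marker_head','marker_knob','ink_bottle','spray','driver'):
        print(c,n,[(round(d['confidence'],2),world(c,d['at'])) for d in viewer.pinpoint(n,c)[:3]])
o=robot.observe(); print(o)
E
```

```text
pics
top stand [(0.57, array([613.6,  70.1,   3.9]))]
top lens_rest [(0.63, array([612.7,  73.3,  33.5]))]
top lens_centre [(0.82, array([348.3, 122.2,   4.9])), (0.72, array([587.7, 334.3,   2.4])), (0.67, array([347.9, -33.5,   7.4]))]
top clip_foot [(0.59, array([541.3, 113.3,  32.2]))]
top clip_pivot [(0.5, array([549.2, 109.1,  33.2]))]
top marker_head [(0.92, array([613.8,  74.7,   2.6]))]
top marker_knob [(0.69, array([614.8,  79.1, 158.4]))]
top ink_bottle [(0.43, array([737.6,  71.7,  -1.4]))]
top spray [(0.68, array([684.5, 343.8,  -1.4]))]
top driver [(0.63, array([490. , 358.9,   1.9]))]
side stand [(0.68, array([614. ,  70.9,   6.4]))]
side lens_rest [(0.75, array([617.8,  72.9,  35.1])), (0.3, array([615.3, 229.9,  -3.1]))]
side lens_centre [(0.83, array([347. , -32.2,   4.4])), (0.81, array([586. , 333.5,   5.7])), (0.73, array([615.2,  70.3,  37.1]))]
side clip_foot [(0.76, array([548.3, 110.9,  30.6])), (0.64, array([492.3, 357.5,   4.2]))]
side clip_pivot [(0.89, array([550.3, 108.4,  27.7])), (0.67, array([613.2, 228.2,  -6.7]))]
side marker_head [(0.16, array([497.6, 358.1,   2.6]))]
side marker_knob [(0.58, array([ 392.2, -391. ,    1.3])), (0.57, array([609.9,  71.2, 157.8]))]
side ink_bottle [(0.7, array([ 613.4, -395. ,   -1.9])), (0.53, array([738.2,  70.4,  -2.8]))]
side spray [(0.68, array([682.8, 342.6,  -3.7]))]
side driver [(0.89, array([496.5, 357.8,   3.4])), (0.57, array([544.6, 111.5,  29.8])), (0.18, array([608.8,  75. , 158.4]))]
{'t': 1.1, 'joints': array([-1.3,  0.5, -0. ,  1.6,  0. ,  1.1, -0.1]), 'joint_velocities': array([-0., -0.,  0., -0., -0., -0., -0.]), 'joint_torque': array([  0. , -52. ,  -0. , -24.4,  -0.1,   0. ,   0. ]), 'tcp_pos': array([219.1, 611.9, 214.6]), 'tcp_rot': array([ 0.5,  3.1, -0. ]), 'contact_force': array([-0.1,  0.8,  0.2]), 'wrist_torque': array([ 0., -0.,  0.]), 'grip_force': 0.0, 'grip_width': 0.9987536291987925}
```

View pics/top0.png

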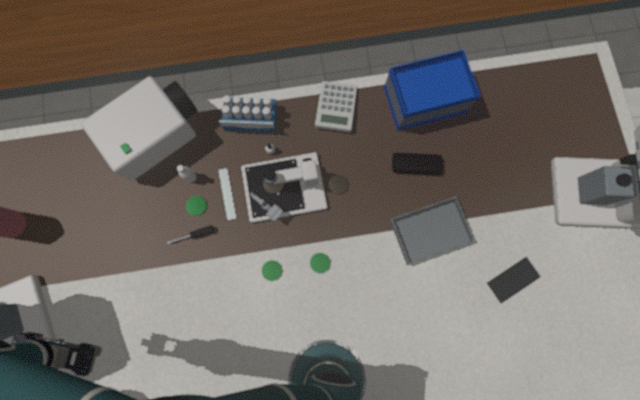

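View pics/side0.png

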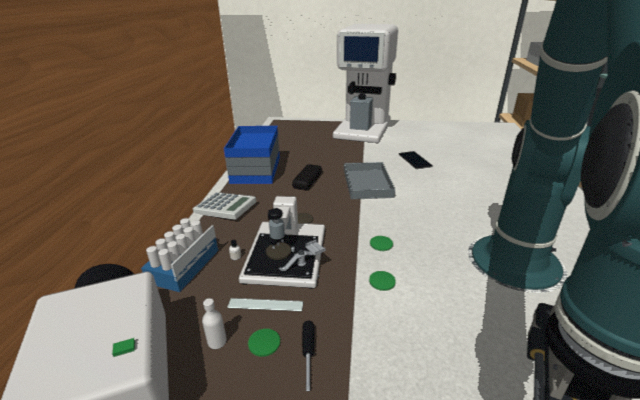

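```bash
python3 - <<'E'
from h import *
np.set_printoptions(precision=1,suppress=True)
a=cv2.imread('pics/top0.png')[145:230,230:340]; b=cv2.imread('pics/side0.png')[190:290,230:340]
a=cv2.resize(a,None,fx=5,fy=5,interpolation=cv2.INTER_CUBIC); b=cv2.resize(b,None,fx=5,fy=5,interpolation=cv2.INTER_CUBIC)
cv2.imwrite('pics/topc.png',a);cv2.imwrite('pics/sidec.png',b)
snap('top');snap('side')
m=viewer.silhouettes('clip_foot','side');print(len(m),[(d['confidence'],d['mask'].sum()) for d in m])
P={}
for n in ('stand','lens_rest','clip_foot','clip_pivot','marker_head','marker_knob','lens_centre'):
  for c in ('top','side'):
    for k in range(4):
        snap(c)
        for d in viewer.pinpoint(n,c):
            w=world(c,d['at'])
            if np.hypot(w[0]-590,w[1]-85)<70: P.setdefault((n,c),[]).append(w)
for k,v in P.items(): print(k,len(v),np.mean(v,0),np.std(v,0))
for c in ('top','side'):
    for X in ([613.5,72.5,37],[549,109,33],[613.5,72.5,158]): print(c,X,proj(c,X))
E
```

```text
1 [(0.96, np.int64(483))]
('stand', 'top') 5 [613.8  70.7   1. ] [1.2 1.5 1.6]
('stand', 'side') 3 [614.4  72.3   3.7] [1.4 1.  1.3]
('lens_rest', 'top') 5 [615.1  75.6  34. ] [1.9 0.7 2.3]
('lens_rest', 'side') 3 [616.7  71.6  36.2] [0.7 2.5 0.9]
('clip_foot', 'top') 4 [544.1 114.3  31.1] [1.4 1.4 1. ]
('clip_foot', 'side') 3 [548.6 111.5  30. ] [1.3 0.8 2.1]
('clip_pivot', 'top') 5 [561.2 101.   27.1] [26.7 15.4 11.3]
('clip_pivot', 'side') 7 [577.   93.4  45.5] [32.9 17.9 47.2]
('marker_head', 'top') 5 [599.   79.2   9.4] [25.2 14.9 12.3]
('marker_head', 'side') 1 [549.7 109.6  31.2] [0. 0. 0.]
('marker_knob', 'top') 6 [612.8  76.  112.4] [ 1.5  1.5 65. ]
('marker_knob', 'side') 4 [611.8  72.7 157.5] [1.  0.5 1.6]
('lens_centre', 'top') 4 [616.2  76.5  36.8] [1.  1.3 1.6]
('lens_centre', 'side') 5 [603.9  81.9  36.1] [26.8 14.4  6. ]
top [613.5, 72.5, 37] [273.8 183.1]
top [549, 109, 33] [265.3 204.8]
top [613.5, 72.5, 158] [269.9 173.4]
side [613.5, 72.5, 37] [278.7 249.6]
side [549, 109, 33] [300.8 261.6]
side [613.5, 72.5, 158] [275.4 210.3]
```

View pics/topc.png

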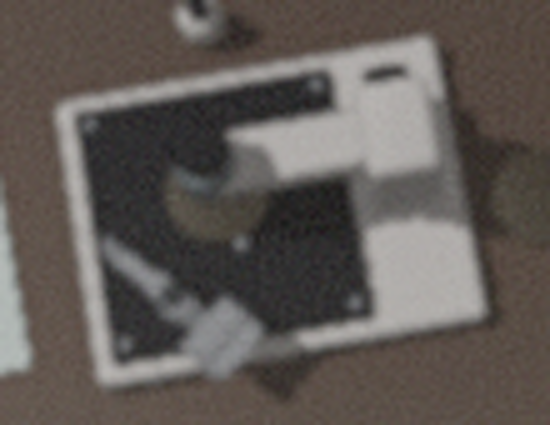

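View pics/sidec.png

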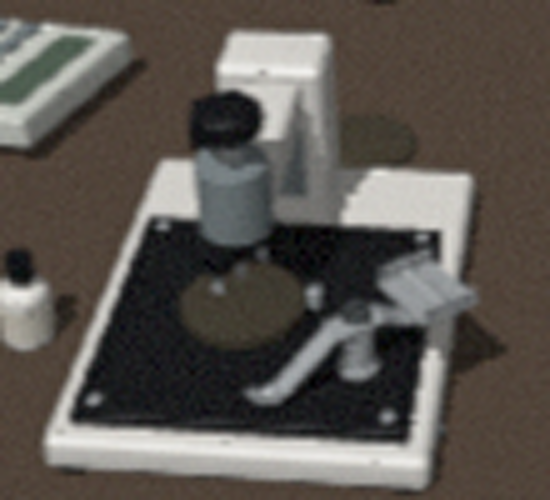

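```bash
python3 - <<'E'
from h import *
np.set_printoptions(precision=1,suppress=True)
def tri(a,b):
    A=[]
    for c,u in (('top',a),('side',b)):
        i=viewer.camera_info(c);P=np.array(i['camera_matrix'])@np.c_[i['R'],i['t']];A.append((P,np.array(u,float)))
    X=cv2.triangulatePoints(A[0][0],A[1][0],A[0][1],A[1][1]).ravel();return X[:3]/X[3]
t=lambda x,y:(x/5+230-.4,y/5+145-.4); s=lambda x,y:(x/5+230-.4,y/5+190-.4)
for n,a,b in (('toe',t(108,243),s(262,393)),('plate',t(222,337),s(428,285)),('cap',t(178,295),s(357,308)),('knob',t(200,167),s(228,112))):
    X=tri(a,b);print(n,X,proj('top',X)-a,proj('side',X)-b)
piv=np.array([547.5,111.5]);L=np.array([614,73.]);c0=np.arctan2(*(L-piv)[::-1]);print(np.degrees(c0),np.linalg.norm(L-piv))
def clr(sw,off,yaw,hx=37.5,hy=94.5):
    u=np.array([np.cos(c0+sw),np.sin(c0+sw)]);p=piv-(42+off)*u
    d=L-p;a=c0+sw+yaw;y=abs(d@[np.cos(a),np.sin(a)]);x=abs(d@[-np.sin(a),np.cos(a)])
    return np.hypot(max(x-hx,0),max(y-hy,0))-18
for sw in np.arange(0,1.61,.2):
    print('%.1f'%sw,*['%6.1f'%clr(sw,7,np.radians(y)) for y in range(-45,46,7)])
for x in 'top side'.split(): print(x,-np.array(viewer.camera_info(x)['R']).T@viewer.camera_info(x)['t'])
E
```

```text
toe [590.  147.3  40.8] [0.1 0.4] [-0.7 -0.2]
plate [515.8  82.8  63.1] [0.  0.1] [-0.1 -0. ]
cap [546.9 106.1  63.7] [-0.  -0.2] [0.3 0.1]
knob [606.3  76.  153.7] [-0.4 -1.7] [2.8 0.7]
-30.068582821862446 76.84074440035052
0.0   33.5   22.2   12.4    6.6    7.8   11.4   13.2   13.0   11.0    7.2    7.1   13.6   23.8
0.2   21.8   11.9    6.0    7.3   10.8   12.6   12.4   10.4    6.6    6.5   13.2   23.4   34.6
0.4   10.4    4.3    5.6    9.1   10.8   10.7    8.7    4.9    4.8   11.8   22.3   33.3   43.1
0.6    1.3    2.8    6.2    7.8    7.7    5.7    2.0    2.0    9.6   20.5   31.3   40.9   49.0
0.8   -1.0    2.2    3.8    3.6    1.7   -2.0   -1.7    7.0   18.2   28.6   37.8   45.6   51.9
1.0   -2.8   -1.4   -1.6   -3.5   -7.0   -6.0    4.3   15.3   25.2   34.0   41.4   47.3   51.7
1.2   -7.5   -7.9   -9.7  -13.2   -9.5    1.7   12.0   21.3   29.5   36.4   41.9   46.0   48.5
1.4  -15.1  -17.0  -18.0  -11.6   -1.2    8.3   16.9   24.4   30.7   35.7   39.4   41.6   42.4
1.6  -18.0  -18.0  -13.7   -4.3    4.3   12.0   18.8   24.4   28.8   32.0   33.9   34.4   33.6
top [ 269.1  -11.6 1397.6]
side [403.2 824.7 637.2]
```

```bash
cat >> h.py <<'E'
from scipy.spatial.transform import Rotation as Rn
PIV=np.array([547.5,110.5]); LENS=np.array([614,73.]); C0=np.arctan2(*(LENS-PIV)[::-1])
def rot(a):
    s,c=np.sin(a),np.cos(a); return Rn.from_matrix(np.array([[-s,c,0],[c,s,0],[0,0,-1.]]).T).as_rotvec()
def pose(sw,z,yaw,off=7,flip=0):
    p=PIV-(42+off)*np.array([np.cos(C0+sw),np.sin(C0+sw)])
    return np.r_[p,z],rot(C0+sw+yaw+flip*np.pi)
def F(n=4):
    v=[]
    for _ in range(n): robot.hold(.01); v.append(robot.observe()['contact_force'])
    return np.mean(v,0)
def crop(c,fn,X=(575,90,50),r=55,f=5):
    p=snap(c); u,v=map(int,proj(c,X)); q=p[max(v-r,0):v+r,max(u-r,0):u+r]
    cv2.imwrite('pics/'+fn,cv2.cvtColor(cv2.resize(q,None,fx=f,fy=f,interpolation=cv2.INTER_CUBIC),cv2.COLOR_RGB2BGR))
E
python3 - <<'E'
from h import *
np.set_printoptions(precision=2,suppress=True)
for fl in (0,1,-1):
    for sw,y in ((1.24,.15),(0,.43)):
        p,r=pose(sw,180,y,flip=fl); print(fl,sw,kin.ik(p,r))
o=robot.observe(); print(o['t'],Rn.from_rotvec(o['tcp_rot']).as_matrix()[:,1])
v=[]
for _ in range(10): robot.hold(.01); v.append(robot.observe()['contact_force'])
print(np.mean(v,0),np.std(v,0))
E
```

```text
0 1.24 [-0.57  0.29  0.42  1.98 -0.15  0.9   0.81]
0 0 [-0.74  0.31  0.5   1.97 -0.19  0.9  -0.23]
1 1.24 [-1.2   0.64  1.36  2.01 -0.72  1.1  -1.77]
1 0 [-0.27  0.3  -0.06  1.94  0.02  0.9   2.71]
-1 1.24 [-1.2   0.64  1.36  2.01 -0.72  1.1  -1.77]
-1 0 [-0.27  0.3  -0.06  1.94  0.02  0.9   2.71]
6.85 [0.34 0.94 0.  ]
[-0.19  0.06 -0.06] [0.28 0.65 0.49]
```

```bash
python3 - <<'E'
from h import *
np.set_printoptions(precision=2,suppress=True)
grip(0.0,20)
p,r=pose(1.24,180,.15); robot.movep(p,r)
robot.servo_line(pose(1.24,92,.15)[0],feed=120)
o=robot.observe(); print(o['t'],o['tcp_pos'],p,F(20))
crop('top','t1.png',(530,95,65),45,5);crop('side','s1.png',(530,95,65),45,5)
a=cv2.imread('pics/t1.png');b=cv2.imread('pics/s1.png');h=min(len(a),len(b));cv2.imwrite('pics/c1.png',cv2.resize(np.hstack([a[:h],b[:h]]),(800,400)))
E
```

```text
11.35 [511.39  78.01  92.48] [510.87  77.95 180.  ] [ 0.01  0.11 -0.2 ]
```

View pics/c1.png

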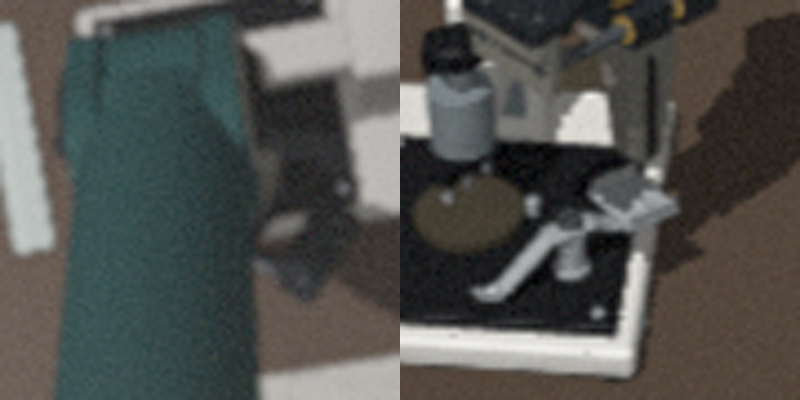

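```bash
cat >> h.py <<'E'
def press(target,z0,zmin,step=1.0,at=None):
    """lower until mean Fz>=target; returns z, F"""
    p=np.array(at if at is not None else robot.observe()['tcp_pos'],float); z=z0
    while z>zmin:
        z-=step; robot.servo_line(np.r_[p[:2],z],feed=30); f=F(8)
        if f[2]>=target: break
    return z,f
E
python3 - <<'E'
from h import *
np.set_printoptions(precision=2,suppress=True)
p,r=pose(1.24,92,.15)
robot.servo_line(np.r_[p[:2],80],feed=80)
z,f=press(1.2,80,55,1.5,p); o=robot.observe(); print(o['t'],z,f,o['tcp_pos'],o['wrist_torque'])
for i in range(2):
    z-=1; robot.servo_line(np.r_[p[:2],z],feed=30); print(z,F(10),robot.observe()['tcp_pos'],robot.observe()['wrist_torque'])
crop('side','s2.png',(530,95,60),35,9)
E
```

```text
15.7167 62.0 [-0.3  -0.43  2.86] [511.01  77.93  62.16] [-0.06  0.14 -0.01]
61.0 [-0.5  -0.73  3.55] [510.97  77.93  61.09] [-0.11  0.14  0.01]
60.0 [-0.7  -0.83  4.34] [510.93  77.88  60.04] [-0.19  0.23  0.04]
```

View pics/s2.png

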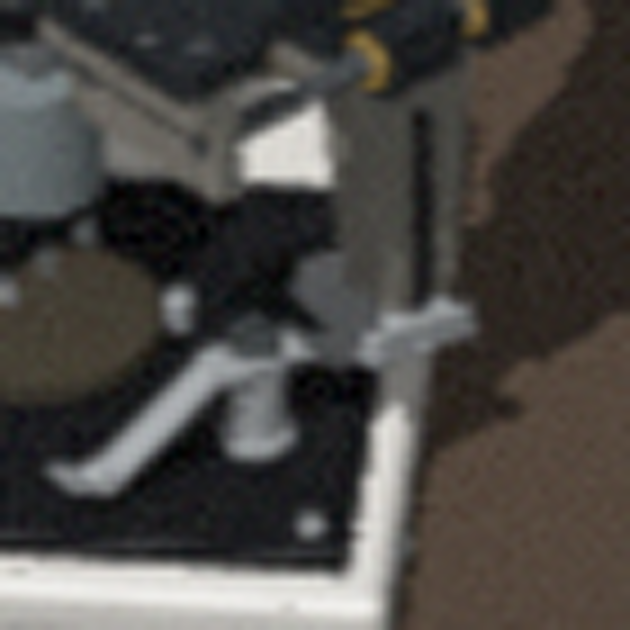

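```bash
cat >> h.py <<'E'
def swing(s0,s1,y0,y1,z,n,target=8.6):
    for k in range(1,n+1):
        a=k/n; sw=s0+(s1-s0)*a; p,r=pose(sw,z,y0+(y1-y0)*a)
        robot.servo_line(p,feed=40,rotation=r); f=F(8)
        e=target-f[2]
        if abs(e)>.15: z-=np.clip(.7*e,-.8,.8)
        o=robot.observe(); print('%.2f z%.2f t%.1f'%(sw,z,o['t']),f,o['wrist_torque'][2])
        if np.hypot(*f[:2])>7 or f[2]>13: print('ABORT'); break
        if f[2]<8.1:
            robot.servo_line(np.r_[p[:2],z],feed=30)
    return sw,z
E
python3 - <<'E'
from h import *
np.set_printoptions(precision=2,suppress=True)
p,r=pose(1.24,92,.15)
robot.servo_line(np.r_[p[:2],57.5],feed=25); print(F(10))
z,f=press(8.35,57.5,53,.5,p); print(z,f,robot.observe()['tcp_pos'])
sw,z=swing(1.24,.75,.15,.43,z,5)
crop('side','s3.png',(560,95,60),45,8)
E
```

```text
[-1.5  -1.18  6.41]
55.5 [-1.61 -0.96  8.52] [511.02  77.88  55.9 ]
1.14 z55.50 t18.4 [-1.42 -1.32  8.7 ] -0.011149202017354583
1.04 z55.31 t18.7 [-0.98 -0.89  8.33] -0.01888176142461871
0.95 z55.31 t19.0 [-0.68 -0.97  8.51] -0.02036467294945766
0.85 z55.31 t19.4 [-0.75 -0.52  8.55] -0.007323390300460808
0.75 z55.11 t19.7 [-1.05 -0.51  8.31] -0.03363388271939836
```

View pics/s3.png

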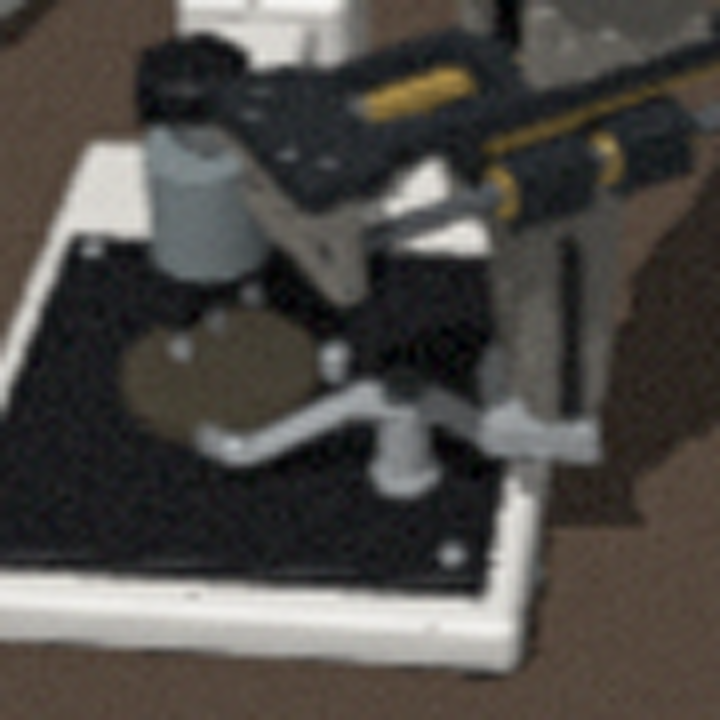

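```bash
python3 - <<'E'
from h import *
np.set_printoptions(precision=2,suppress=True)
p,r=pose(.75,54.8,.43)
robot.servo_line(p,feed=30,rotation=r); print(F(10))
sw,z=swing(.75,0.05,.43,.43,54.8,8,8.75)
crop('side','s4.png',(570,95,60),45,8)
E
```

```text
[-0.57 -0.47  9.03]
0.66 z54.80 t20.4 [-1.03 -0.23  8.86] -0.027773514471195963
0.57 z54.94 t20.7 [-0.28 -0.36  8.95] -0.042678293337577985
0.49 z54.71 t21.1 [-0.62 -0.23  8.43] 0.022379593441817704
0.40 z54.96 t21.4 [-0.02  0.02  9.11] 0.010506028400280892
0.31 z54.96 t21.7 [ 0.06 -0.06  8.77] 0.020119615444894347
0.23 z54.76 t22.0 [ 0.09 -0.35  8.46] 0.01753208691932451
0.14 z54.90 t22.4 [ 0.7  -0.25  8.95] -0.06783651602619487
0.05 z54.90 t22.7 [ 1.16 -0.22  8.7 ] 0.0054059802354541504
```

View pics/s4.png

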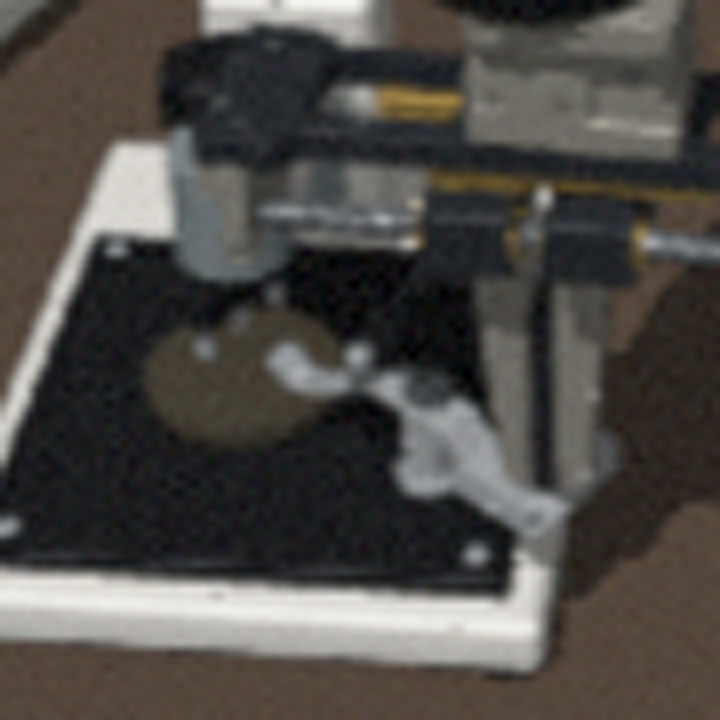

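```bash
python3 - <<'E'
from h import *
np.set_printoptions(precision=1,suppress=True)
u,v=map(int,proj('side',(570,95,60))); o=np.array([u-45,v-45])
f=lambda X:(proj('side',X)-o+.5)*8
print('lens',f([*LENS,39]),'cap',f([*PIV,63]),'cap0',f([547.5,109,63]))
for sw in (-.15,-.05,0,.05,.1,.15,.25):
    d=np.array([np.cos(C0+sw),np.sin(C0+sw)])
    print(sw,[f([*(PIV+48*d),z]) for z in (42,46,50)],'rib end',f([*(PIV-59*d),58]))
E
```

```text
lens [247.5 365. ] cap [426.5 392.6] cap0 [427.3 389.6]
-0.15 [array([328.6, 378.9]), array([327.9, 369. ]), array([327.3, 359. ])] rib end [561.  493.2]
-0.05 [array([317.8, 385.8]), array([317.1, 375.9]), array([316.3, 366. ])] rib end [574.4 483.5]
0 [array([312.7, 389.6]), array([312. , 379.6]), array([311.3, 369.7])] rib end [580.5 478.4]
0.05 [array([307.9, 393.4]), array([307.2, 383.5]), array([306.5, 373.5])] rib end [586.1 473.1]
0.1 [array([303.4, 397.5]), array([302.7, 387.5]), array([301.9, 377.5])] rib end [591.4 467.6]
0.15 [array([299.2, 401.6]), array([298.4, 391.7]), array([297.7, 381.7])] rib end [596.2 462.1]
0.25 [array([291.7, 410.3]), array([290.9, 400.3]), array([290.1, 390.3])] rib end [604.4 450.6]
```

```bash
cat >> h.py <<'E'
def back(c,uv,z):
    i=viewer.camera_info(c);R=np.array(i['R']);d=R.T@np.linalg.solve(np.array(i['camera_matrix']),[*uv,1.]);C=-R.T@np.array(i['t']);return C+d*(z-C[2])/d[2]
E
python3 - <<'E'
from h import *
u,v=map(int,proj('side',(570,95,60))); o=np.array([u-45,v-45])
for z in (46,49,52):
    T=back('side',np.array([284,357])/8-.5+o,z)[:2]; P=back('side',np.array([433,387])/8-.5+o,63)[:2]
    L=back('side',np.array([245,373])/8-.5+o,39)[:2]
    for q in (P,PIV):
        d=T-q; print(z,T.round(1),q.round(1),L.round(1),np.hypot(*d).round(1),'swing',(np.arctan2(d[1],d[0])-C0).round(3), (np.arctan2(d[1],d[0])-np.arctan2(*(L-q)[::-1])).round(3))
E
```

```text
46 [600.7  76.4] [546.  107.6] [613.9  77.2] 63.0 swing -0.004 -0.098
46 [600.7  76.4] [547.5 110.5] [613.9  77.2] 63.2 swing -0.057 -0.105
49 [599.7  80.2] [546.  107.6] [613.9  77.2] 60.3 swing 0.042 -0.051
49 [599.7  80.2] [547.5 110.5] [613.9  77.2] 60.4 swing -0.013 -0.061
52 [598.7  84. ] [546.  107.6] [613.9  77.2] 57.8 swing 0.093 -0.0
52 [598.7  84. ] [547.5 110.5] [613.9  77.2] 57.7 swing 0.035 -0.013
```

```bash
python3 - <<'E'
from h import *
np.set_printoptions(precision=2,suppress=True)
sw,z=swing(.05,0.02,.43,.43,54.9,1,8.75)
p,r=pose(.02,z,.43)
robot.servo_line(np.r_[p[:2],66],feed=6); print(F(10))
robot.servo_line(np.r_[p[:2],180],feed=120)
q,_=pose(.02,180,.43); robot.servo_line([420,200,230],feed=200)
print(robot.observe()['t'])
crop('top','t5.png',(575,95,45),40,10);crop('side','s5.png',(575,95,45),40,10)
a=cv2.imread('pics/t5.png');b=cv2.imread('pics/s5.png');cv2.imwrite('pics/c5.png',cv2.resize(np.hstack([a,b]),(800,400)))
for c in('top','side'):print(np.array(proj(c,(575,95,45)),int)-40)
E
```

```text
0.02 z54.90 t23.1 [ 0.82 -1.05  8.81] -0.058333338690048545
[0.01 0.22 0.25]
26.975
[228 155]
[251 213]
```

View pics/c5.png

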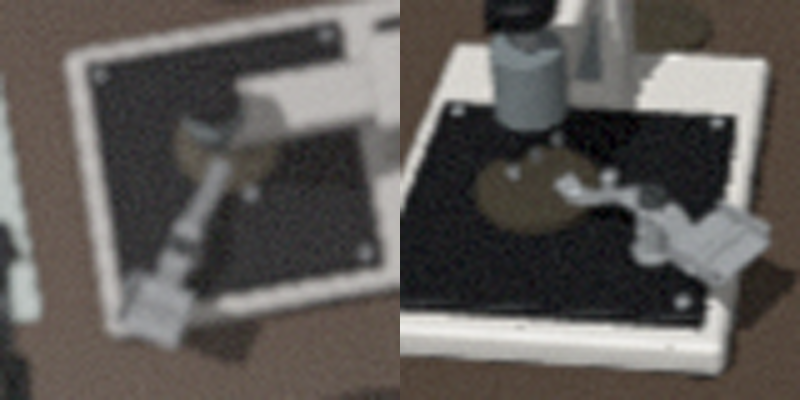

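```bash
python3 - <<'E'
from h import *
np.set_printoptions(precision=1,suppress=True)
ot,os_=np.array([228,155]),np.array([251,213])
def tri(a,b):
    a=np.array(a)/5-.5+ot;b=np.array(b)/5-.5+os_;Ps=[]
    for c in('top','side'):
        i=viewer.camera_info(c);Ps.append(np.array(i['camera_matrix'])@np.c_[i['R'],i['t']])
    X=cv2.triangulatePoints(*Ps,a,b).ravel();return X[:3]/X[3]
T=tri((222,167),(170,188));P=tri((157,310),(318,245));C=tri((186,243),(253,195));L=tri((227,140),(140,190))
print(T,P,C,L)
a=lambda d:np.arctan2(d[1],d[0])
print('dir',a(T-P),a(T[:2]-PIV),a(C-P),'C0',C0,'tolens from C',a(L-C),a(LENS-C[:2]),'from P',a(LENS-P[:2]),a(L-P))
print(proj('top',[*LENS,39])-ot, (proj('top',[*LENS,39])-ot+.5)*5,(proj('side',[*LENS,39])-os_+.5)*5)
for c,o in (('top',ot),('side',os_)):
    snap(c)
    for d in viewer.silhouettes('lens_centre',c):
        m=d['mask'].astype(np.uint8);M=cv2.moments(m,True);print(c,d['confidence'],((np.array([M['m10'],M['m01']])/M['m00'])-o)*5,M['m00'],(np.array(cv2.boundingRect(m))-[*o,0,0])*5)
E
```

```text
[596.9  80.3  43.1] [511.2 131.4  55.4] [547.7 107.4  64. ] [615.   75.1  36.5]
dir -0.5387193792917406 -0.5498140041604738 -0.5827334490540563 C0 -0.5134597417429523 tolens from C -0.4472130902605162 -0.47845871475601526 from P -0.5169810611415205 -0.49730598378222324
[45.6 27.8] [230.5 141.6] [139.7 183.1]
top 0.82 [218.4 577.2] 321.0 [170 530 105 100]
top 0.56 [-178.5  226.3] 57.0 [-200  205   55   50]
top 0.54 [459.4 540.6] 299.0 [410 495 100 100]
top 0.42 [228.  162.1] 131.0 [180 130 100  65]
side 0.87 [651.3 149.3] 303.0 [595 110 120  80]
side 0.85 [658.1 338.5] 429.0 [595 290 130 100]
side 0.71 [136.7 193.4] 307.0 [ 80 150 120  90]
side 0.38 [124.5  56.1] 190.0 [ 95 -20  70 190]
```

```bash
python3 - <<'E'
from h import *
np.set_printoptions(precision=2,suppress=True)
K=np.array([613.5,74]); r=rot(C0+.43)
robot.servo_line([520,140,230],feed=200,rotation=r)
robot.servo_line([*K,195],feed=150); robot.servo_line([*K,166],feed=60); print(robot.observe()['t'],F(20))
z,f=press(1.3,166,150,2,[*K,0]); print('touch',z,f)
robot.servo_line([*K,146.5],feed=25); print(F(10))
robot.servo_line([*K,142.5],feed=20); f=F(10);print(f)
z=142.5
while f[2]<10.2 and z>137.5:
    z-=np.clip((10.5-f[2])/1.3,.2,1); robot.servo_line([*K,z],feed=20); f=F(12); print(z,f,robot.observe()['tcp_pos'])
robot.hold(.5); print(F(10))
robot.servo_line([*K,162],feed=30); robot.servo_line([*K,200],feed=120); print(robot.observe()['t'],F(10))
E
```

```text
29.5917 [-0.19 -0.19  0.1 ]
touch 158 [0.31 0.16 2.39]
[ 1.59 -0.18  3.71]
[ 0.66 -0.26  7.44]
141.5 [-0.04  0.13  8.49] [613.89  73.97 142.21]
140.5 [-0.31  0.    9.31] [613.88  73.99 141.33]
139.58384704823058 [-0.72 -0.15 10.33] [613.87  74.04 140.54]
[-0.59  0.06 10.55]
35.15 [-0.02 -0.11 -0.11]
```

```bash
python3 - <<'E'
from h import *
np.set_printoptions(precision=2,suppress=True)
p,r=pose(.02,180,.43)
robot.servo_line(p,feed=150,rotation=r); robot.servo_line([*p[:2],90],feed=120); robot.servo_line([*p[:2],66],feed=50); print(robot.observe()['t'],F(10))
robot.servo_line([*p[:2],61],feed=20); print(F(10))
robot.servo_line([*p[:2],56.5],feed=15); print(F(10))
z,f=press(8.5,56.5,53,.5,p); print(z,f)
if 8.2<f[2]<11:
    sw,z=swing(.02,1.15,.43,.3,z,12,8.75)
    crop('side','s6.png',(560,95,60),45,8)
E
```

```text
37.7583 [ 0.18 -0.12  0.05]
[ 0.   -0.08  0.17]
[-1.76 -0.18  7.37]
55.0 [-1.81 -0.2   8.7 ]
0.11 z55.00 t40.1 [-1.92  0.01  8.69] 0.03894862016544425
0.21 z54.76 t40.5 [-2.16  0.4   8.41] -0.05552947469769258
0.30 z55.08 t40.8 [-2.46  0.37  9.2 ] 0.0011908254701237051
0.40 z54.87 t41.1 [-2.45  0.48  8.46] 0.031024424741113058
0.49 z54.87 t41.5 [-2.63  0.06  8.63] 0.015812376676140077
0.58 z54.87 t41.8 [-2.51 -0.16  8.77] 0.027426052988760743
0.68 z54.69 t42.1 [-2.69 -0.28  8.49] 0.017247349772374375
0.77 z54.69 t42.5 [-2.31 -0.66  8.84] 0.0374225798381244
0.87 z54.69 t42.8 [-2.27 -0.6   8.72] 0.04523796188383283
0.96 z54.80 t43.1 [-2.15 -0.57  8.91] 0.061495920889852104
1.06 z54.80 t43.5 [-1.83 -0.54  8.7 ] 0.024841047501050935
1.15 z54.68 t43.8 [-1.69 -1.23  8.59] 0.007975333710085717
```

View pics/s6.png

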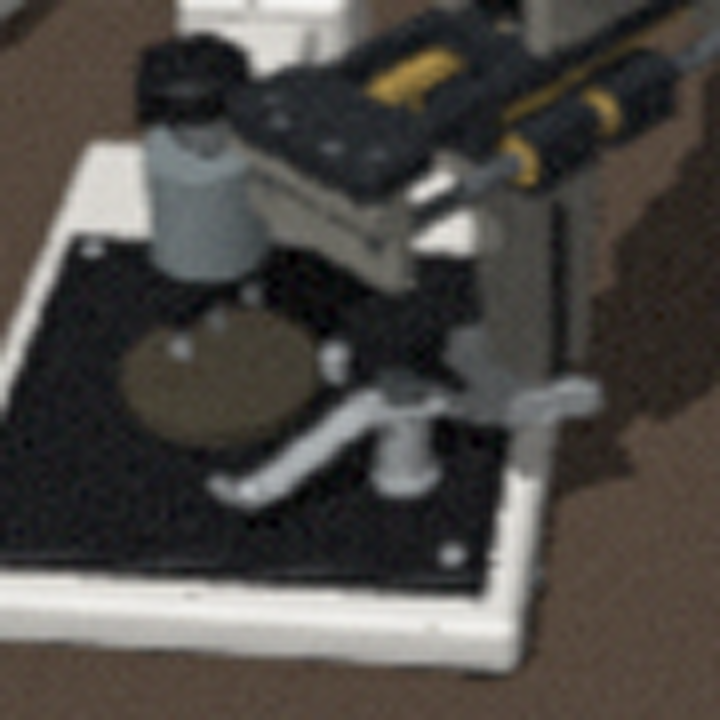

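```bash
python3 - <<'E'
from h import *
np.set_printoptions(precision=2,suppress=True)
p,r=pose(1.15,55,.3)
robot.servo_line([*p[:2],66],feed=7); robot.servo_line([*p[:2],180],feed=100); robot.servo_line([420,200,230],feed=200)
crop('top','t7.png',(575,95,45),40,10);crop('side','s7.png',(575,95,45),40,10)
a=cv2.imread('pics/t7.png');b=cv2.imread('pics/s7.png');cv2.imwrite('pics/c7.png',cv2.resize(np.hstack([a,b]),(800,400)))
print(robot.observe()['t'],F(10))
E
```

```text
47.9333 [-0.24  0.11 -0.24]
```

View pics/c7.png

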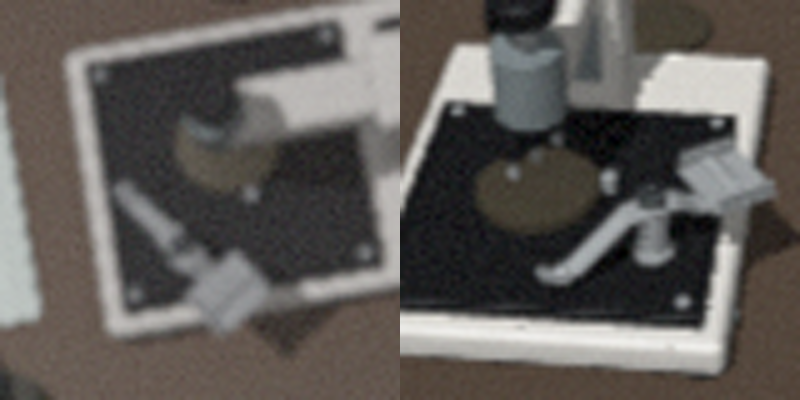

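The clip is well clear of the lens, with its toe at about (122,187) in the top half of the picture. The lens is where it was, centred at about (228,140).

```bash
python3 -c "
from cell import robot
print(robot.job_done())"
```

```text
the job is handed in; nothing more can be done
None
```

The job is handed in at about 48 s: the clip was set on the lens (within about 0.04 rad of its middle by the camera), the marker pressed to about 10.5 N for half a second and let rise, and the clip swung clear with its toe raised; the lens had not visibly moved.

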